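# Set the spring hold-down of an injector seat

### The job

The spring-leaf hold-down over the empty injector seat has gone slack. First feel it as it stands: press down on the rivet button half-way along the leaf with a steady 10 N for about a second; then shift the saddle under the leaf until the leaf gives 5 mm under that same 10 N, and finish with a press of about a second that shows it. Never push on the leaf with more than 16 N, let go of everything at the end, and do not disturb the spanner, the sleeve or the tray.

Things in the scene. Friction and masses are not known exactly. Their poses are not given: they have to be found in the camera images.
- hold_down: The hold-down, bolted to the bench: grey base plate 130 x 270 x 12 mm, a dark clamp post at its -y end, a guide rail, and a black injector seat block with a ring nut at its +y end. Origin on the bench top, under the rivet button to within 4 mm; +y points along the leaf from the clamp (root) to the forked tip, +z up. Turned up to 0.5 rad either way.
- leaf: The cantilever: flat spring-steel leaf, 25 mm wide, 2 mm thick, 160 mm from clamp to forked tip, level about 80 mm over the bench when free. Origin at the clamp face on the leaf's underside, mid-width; +y runs to the tip. The bolted clamp plate behind it rises 21 mm over the origin. Until it lies on the roller it gives 1.3 mm per newton at the button. As found: 9 to 14 mm under 10 N.
- leaf_button: The rivet button on the leaf, 80 mm from the clamp face, half-way along: a dark round head of 12 mm diameter. Origin at the centre of its ball, 6 mm below its top.
- button_top (a point): Top of the rivet button, about 89 mm over the bench when the leaf is free, 7 mm above the leaf's upper face. It goes down with the leaf, so its drop is the leaf's give. Press here.
- saddle (a joint): Place of the saddle on its rail (m): 0 at the root end (roller 13 mm, give or take 4, from the clamp face), up to 0.045 towards the tip. Its steel roller props the leaf from below; drags with 6 N and stays where left. Nearer the tip the leaf is stiffer: 17 mm of travel about halves the give. Found at 0 to 0.006; its right place differs each time, as the roller's play under the free leaf (0 to 1 mm) does.
- saddle_tab (a point): Centre of the top face of the saddle's upright thumb tab, 100 mm over the bench, on the robot's (-x) side of the leaf, 50 mm from the leaf's middle line. The tab is 12 mm thick along hold_down's y (pinch it across this), 24 mm wide along x, and free from 50 mm height up to its top. It slides with the saddle along hold_down's y.
- spanner: Bystander: steel open-end spanner, 170 mm, lying on the bench on the far side of the hold-down. Leave it alone.
- sleeve: Bystander: turned steel adapter sleeve, 34 mm across and 58 mm tall, standing on the bench beyond the tip end. Leave it alone.
- parts_tray: Bystander: grey plastic parts tray, 120 x 85 x 24 mm, on the bench beyond the clamp end. Leave it alone.

How it is judged:
By the outcome, as a careful person would: the job done as asked, in the order asked, and still so for the second after the job is handed in, with the robot touching nothing.
It also fails if it takes over 72 s, if anything falls off the work surface, if the arm or the gripper's body presses on something with over 40 N, if the wrist force passes 120 N, or if a joint passes its speed limit or range.

### The arm

A 6-joint arm with a two-finger parallel gripper is mounted at the origin on the work surface. World frame = base frame: x ahead of the robot, y to its left, z up, the work surface at z = 0. Lengths are in m, angles in degrees, forces in N, time in s.
With the tool pointing down it reaches from about 0.375 to 0.9 m from the base axis. Payload 3.1 kg.
Tool frame: the origin (TCP) lies at the very end of the fingers, on their centre line; the grasp point (between the pads) lies 19 mm behind it; z points along the fingers, y is the direction in which the jaws open and shut (so a half turn about z gives the same grasp; the last joint's range is limited). The gripper opens to 87 mm and grips with 3 to 60 N. Pads are 19 mm wide; open, the fingers measure 117 mm over their backs; the gripper's body (75 mm by 190 mm) begins 51 mm behind the grasp point.
Start: joints at [-81.561, 30.224, 82.088, -0, 67.689, -10.227], TCP at [0.2, -0.592, 0.223] pointing down, gripper open.
Joint ranges: [-176.69, 176.69], [-43.24, 126.21], [12.49, 139.97], [-82, 262], [0, 151.66], [-163.58, 163.58]. Speed limits (degrees/s): [159.86, 159.86, 180, 180, 180, 180].

### API

Orientations are given as a 3x3 rotation matrix whose columns are the frame's x, y, z axes.
In Python, from rig import read_state, capture, hand_in gives the robot as it stands. The module is installed in compiled form; this text tells all that it offers.
- The arm moves only by the tool send_rows, never from a script. Its argument "moves" is one flat list of numbers, 7 for each row, row after row: the turn, a rotation vector about the world's x, y, z in degrees, then the shift along the world's x, y, z in cm, then the gripper's target within -1 to 1 (fully open at 1, half-way at 0, shut at -1). In form: [rx, ry, rz, tx, ty, tz, hand, rx, ry, rz, tx, ty, tz, hand, ...]. A call has 1 to 20 rows; each row shifts and turns the commanded pose from where the row before left it; what a row does not reach is not made up. A row lasts 1/10 s, in which the tool goes at most 50 mm and 8.59 degrees, less where a joint would pass 70% of its speed; a pose out of reach is approached as far as the arm can. A call with a gripper value outside its range is refused whole. The fingers move at their own pace and stop on an object; the grip force is fixed at half the most. Time passes only in rows, so rows that do not move let the fingers close. It gives the time, the measured TCP pose, the force and the opening at its end, in the units of the state.
- read_state(): the state, without advancing time (a new reading comes with each control period).
- capture(name): name is "side" or "top" or "wrist"; returns a dict with "pixels" (384x512x3 uint8, red, green, blue), "vertical_fov" (degrees; the focal length in pixels is half the picture's height over the tangent of half this angle, whatever the lens; pixels are square), "cx", "cy" (the principal point, pixels), "rvec" (rotation vector, rad) and "tvec" (3), from world to camera coordinates, as OpenCV has them. Camera axes: x right, y down, z forward; pixel columns grow to the right and rows downward; lengths in m; the calibration is good to about 2 mm. A picture is of the moment at which its call begins. There is no depth.
- hand_in(): hands the job in, once; it reports no verdict.
The state is a dict: "time_s": time; "joint_positions": joint angles; "qvel": joint speeds; "tau": joint torques, N m; "position": TCP position; "tcp_rot": TCP orientation; "force": force on the tool from outside, world axes, zero at the start; "moment": the same for the moment, N m; "opening": opening from 0.0 (shut) to 1.0 (fully open).
Only numpy, scipy, OpenCV 4.12 (cv2) and the standard library are available. Lean on these libraries where they do the work, as an engineer would, in place of code of your own. Each camera call takes 0.05 s, during which the arm holds its last target.

## Working session

There is one attempt and no reset: what is moved stays moved. The work goes in short steps, Python scripts to look and compute and a tool call to move; the robot and the scene stay as the last step left them, time stands still between calls to the robot, and variables do not carry over. Pictures are saved under pics/ and viewed, and the job is handed in when it is done.

Besides the shell and the picture viewer there is one more tool, called after "Request:" in YAML: its name, and indented under it one key for each argument. send_rows: Moves the arm, as the interface text tells. Its arguments: {"type":"object","properties":{"moves":{"type":"array","items":{"type":"number"}}},"required":["moves"]}

```bash
mkdir -p pics; cat > h.py <<'E'
import numpy as np, cv2
from rig import read_state, capture, hand_in
def cam(n,save=None):
    c=capture(n)
    if save: cv2.imwrite('pics/'+save,cv2.cvtColor(c['pixels'],cv2.COLOR_RGB2BGR))
    return c
def mats(c):
    f=c['pixels'].shape[0]/2/np.tan(np.radians(c['vertical_fov'])/2)
    K=np.array([[f,0,c['cx']],[0,f,c['cy']],[0,0,1]])
    R=cv2.Rodrigues(np.array(c['rvec'],float))[0]; t=np.array(c['tvec'],float).ravel()
    return K,R,t
def ray(c,u,v):
    K,R,t=mats(c); d=R.T@np.linalg.inv(K)@np.array([u,v,1.]); return -R.T@t,d
def onz(c,u,v,z):
    o,d=ray(c,u,v); return o+d*(z-o[2])/d[2]
def proj(c,p):
    K,R,t=mats(c); q=K@(R@np.array(p,float)+t); return q[:2]/q[2]
def tri(c1,p1,c2,p2):
    o1,d1=ray(c1,*p1);o2,d2=ray(c2,*p2)
    A=np.stack([d1,-d2],1); s=np.linalg.lstsq(A,o2-o1,rcond=None)[0]
    a=o1+s[0]*d1;b=o2+s[1]*d2
    return (a+b)/2,np.linalg.norm(a-b)
def fixed(names=('side','top','wrist')):
    import pickle
    return pickle.load(open('cal.pkl','rb'))
E
python3 - <<'E'
from h import *
import pickle
d={}
for n in('side','top','wrist'):
    c=cam(n,n+'0.png'); d[n]=c; K,R,t=mats(c); print(n,K[0,0],c['cx'],c['cy'],-R.T@t,R[2])
pickle.dump(d,open('cal.pkl','wb'))
print(read_state())
E
```

```text
side 450.14072464143055 249.03076755510455 190.34732176719032 [0.2311644  0.97058699 0.7635958 ] [ 0.31517198 -0.75518507 -0.57477137]
top 392.08895541182767 251.97812772930837 184.30792127778122 [0.53900937 0.07283584 0.9190909 ] [ 0.07071441  0.00985254 -0.99744794]
wrist 296.8487139837705 250.9353897419937 187.58284649649642 [ 0.2632024  -0.56905462  0.38432863] [-0.23392213 -0.07827198 -0.96909955]
{'time_s': 0.15, 'joint_positions': array([-8.15599237e+01,  3.02660930e+01,  8.21385415e+01, -3.58775444e-04,
        6.76902768e+01, -1.02272002e+01]), 'qvel': array([-0.03925464, -0.1636082 , -0.26660957, -0.02236438, -0.06647618,
        0.03346966]), 'tau': array([ 1.34410278e-03, -4.40431201e+01, -1.76843369e+01,  6.34822436e-02,
        5.52474044e-02, -1.00252848e-04]), 'position': array([ 0.19998927, -0.59155285,  0.22180873]), 'tcp_rot': array([[ 9.47392509e-01,  3.20074009e-01, -2.48865058e-04],
       [ 3.20073976e-01, -9.47391138e-01,  1.63772317e-03],
       [ 2.88420069e-04, -1.63122189e-03, -9.99998628e-01]]), 'force': array([-0.70839937,  0.18395156, -0.19608169]), 'moment': array([-0.00010772, -0.02757483, -0.02472074]), 'opening': 0.9981002926159329}
```

View pics/side0.png

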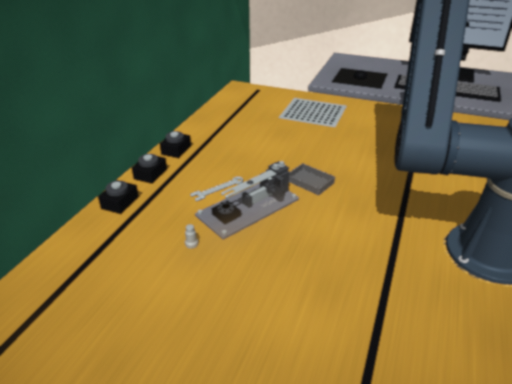

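View pics/top0.png

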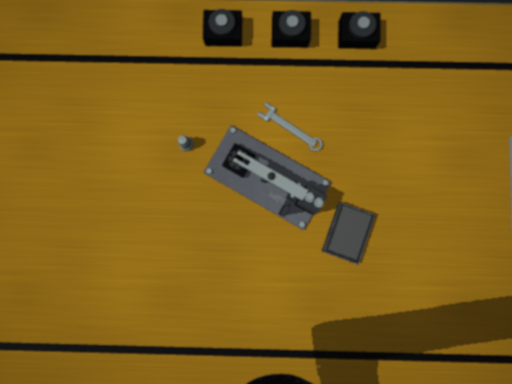

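View pics/wrist0.png

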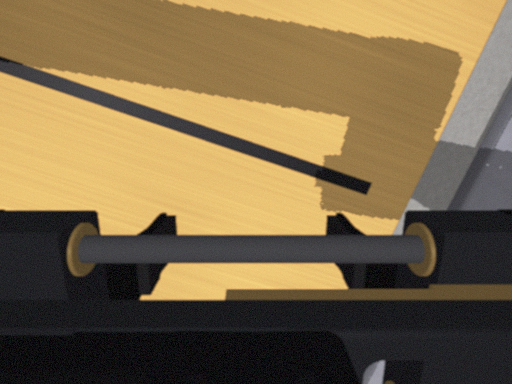

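The side and top views show the hold-down: plate about (255,178) in top with the button near (271,177), sleeve (185,143), spanner (290,128), tray (350,232). Next I'll enlarge the crops.

```bash
python3 - <<'E'
from h import *
d=fixed()
for n,(x0,y0,w,h,s) in {'top':(195,115,145,125,5),'side':(185,150,120,90,6)}.items():
    im=cv2.cvtColor(d[n]['pixels'],cv2.COLOR_RGB2BGR)[y0:y0+h,x0:x0+w]
    im=cv2.resize(im,None,fx=s,fy=s,interpolation=cv2.INTER_CUBIC)
    for k in range(0,w,20):cv2.putText(im,str(x0+k),(k*s,10),0,.4,(0,0,255))
    for k in range(0,h,20):cv2.putText(im,str(y0+k),(0,k*s+10),0,.4,(0,0,255))
    cv2.imwrite(f'pics/{n}_z.png',im)
E
```

```text
(no output)
```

View pics/top_z.png

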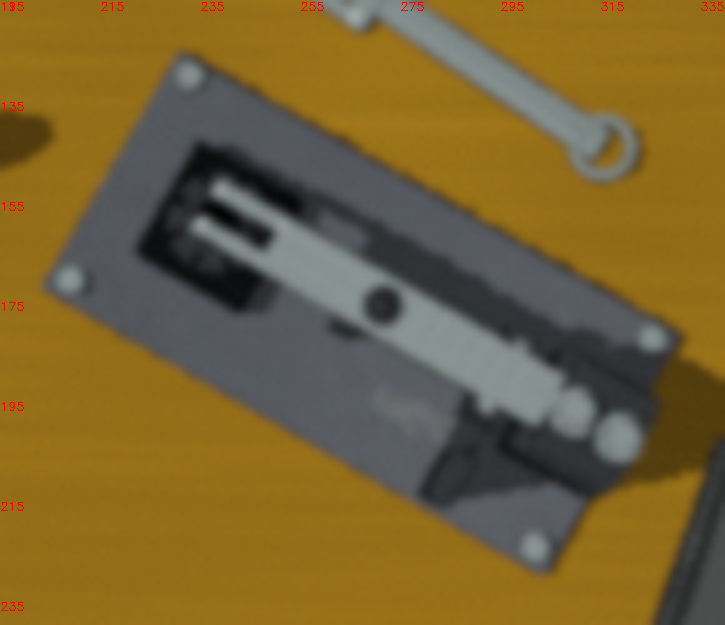

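View pics/side_z.png

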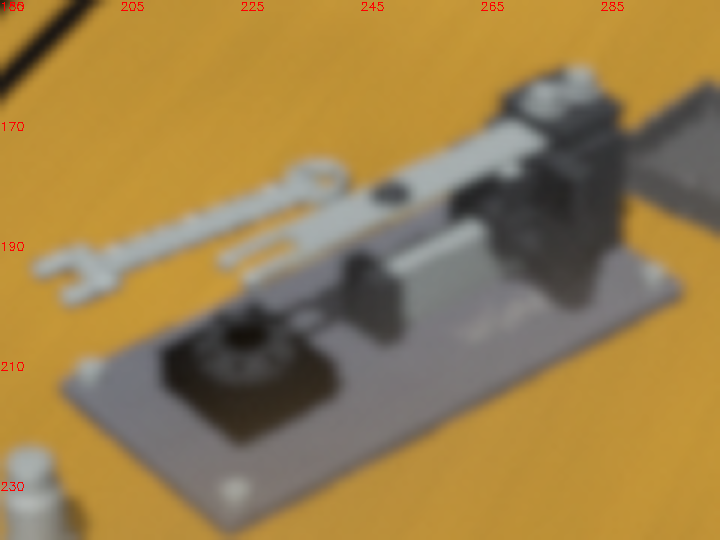

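```bash
python3 - <<'E'
from h import *
d=fixed(); T=d['top'];S=d['side']
zt=lambda x,y:(195+(x+.5)/5-.5,115+(y+.5)/5-.5)
zs=lambda x,y:(185+(x+.5)/6-.5,150+(y+.5)/6-.5)
sc=[onz(T,*zt(*p),.014) for p in[(188,75),(69,280),(652,338),(534,547)]]
ss=[onz(S,*zs(*p),.014) for p in[(90,372),(236,492),(655,273)]]
print(np.round(sc,4));print(np.round(ss,4), 'side')
y=(sc[0]-sc[2]+sc[1]-sc[3])[:2];y/=np.linalg.norm(y);x=np.array([y[1],-y[0]])
c=np.mean(sc,0)[:2]
print('y',y,'x',x,'yaw',np.degrees(np.arctan2(-y[0],y[1])),c, np.linalg.norm(sc[0]-sc[2]),np.linalg.norm(sc[0]-sc[1]))
b,e=tri(T,zt(382,303),S,zs(392,191));print('button',b,e, onz(T,*zt(382,303),.088),onz(S,*zs(392,191),.087))
# leaf edges in top at z=.082
for n,p in dict(tipR=(222,185),tipL=(195,225),tab=(447,483)).items():
    q=onz(T,*zt(*p),.082 if n!='tab' else .1); print(n,q,(q[:2]-b[:2])@x,(q[:2]-b[:2])@y)
E
```

```text
[[ 0.7303  0.131   0.014 ]
 [ 0.6328  0.1837  0.014 ]
 [ 0.6119 -0.0869  0.014 ]
 [ 0.5144 -0.0338  0.014 ]]
[[ 0.7295  0.1276  0.014 ]
 [ 0.6327  0.1795  0.014 ]
 [ 0.5146 -0.0389  0.014 ]] side
y [0.47784303 0.87844524] x [ 0.87844524 -0.47784303] yaw -28.54462158300298 [0.62236438 0.04851406] 0.24799314247891882 0.11088278356307041
button [0.61748652 0.04060006 0.08577443] 0.0021051357541824025 [0.61827109 0.04103285 0.088     ] [0.61575477 0.04204232 0.087     ]
tipR [0.66832526 0.11069384 0.082     ] 0.01116523261691448 0.08586648702087367
tipL [0.65072187 0.12186476 0.082     ] -0.009636331168392043 0.087267874009782
tab [0.54245464 0.01293855 0.1       ] -0.05269353092953575 -0.06015257913804321
```

Request:
send_rows:
  moves: [0,0,8.3,2.61,3.95,0,-1,0,0,8.3,2.61,3.95,0,-1,0,0,8.3,2.61,3.95,0,-1,0,0,8.3,2.61,3.95,0,-1,0,0,8.3,2.61,3.95,0,-1,0,0,8.3,2.61,3.95,0,-1,0,0,8.3,2.61,3.95,0,-1,0,0,8.3,2.61,3.95,0,-1,0,0,8.3,2.61,3.95,0,-1,0,0,8.3,2.61,3.95,0,-1,0,0,8.3,2.61,3.95,0,-1,0,0,8.3,2.61,3.95,0,-1,0,0,8.3,2.61,3.95,0,-1,0,0,8.3,2.61,3.95,0,-1,0,0,8.3,2.61,3.95,0,-1,0,0,8.3,2.61,3.95,0,-1,0,0,0,0,0,0,-1,0,0,0,0,0,0,-1]

```text
time_s: 1.95
position: [0.6174, 0.0409, 0.2219]
tcp_rot: [[-0.879, 0.476, -0.001], [0.476, 0.879, -0.0], [0.001, -0.001, -1.0]]
force: [-0.7, -0.8, 0.3]
opening: 0.009
```

```bash
python3 - <<'E'
from h import *
import pickle
c=cam('wrist','w1.png');pickle.dump(c,open('w1.pkl','wb'))
s=read_state();print(s['time_s'],s['position'],s['tcp_rot'],s['force'],s['opening'],s['joint_positions'])
for p in[(.6175,.041,.089),(.5425,.013,.1)]:print(proj(c,p))
E
```

```text
2.0 [0.6168744  0.03988513 0.22193908] [[-8.78511073e-01  4.77718385e-01 -1.85444871e-03]
 [ 4.77719871e-01  8.78512115e-01 -4.35199427e-04]
 [ 1.42125289e-03 -1.26823451e-03 -9.99998186e-01]] [-0.43116432 -0.41074521 -0.44275993] 0.0064057925985143175 [-6.62637791e+00  2.97737111e+01  8.30633918e+01 -4.01487394e-02
  6.72655671e+01 -6.80742602e+01]
[250.4324635  180.77798283]
[186.38741267 128.84945363]
```

View pics/w1.png

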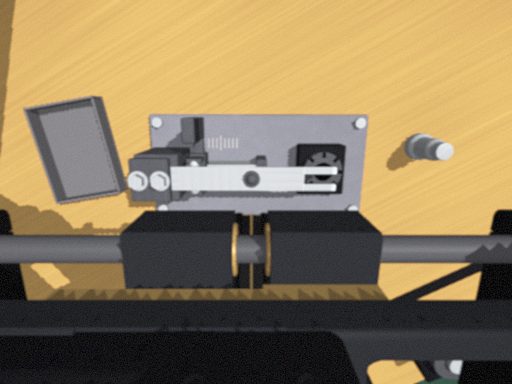

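```bash
python3 - <<'E'
from h import *
import pickle
c=pickle.load(open('w1.pkl','rb'))
x0,y0,w,h,s=120,105,160,100,5
im=cv2.cvtColor(c['pixels'],cv2.COLOR_RGB2BGR)[y0:y0+h,x0:x0+w]
im=np.clip(im.astype(float)*1.5,0,255).astype('uint8')
cv2.imwrite('pics/w1z.png',cv2.resize(im,None,fx=s,fy=s,interpolation=cv2.INTER_CUBIC))
E
```

```text
(no output)
```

View pics/w1z.png

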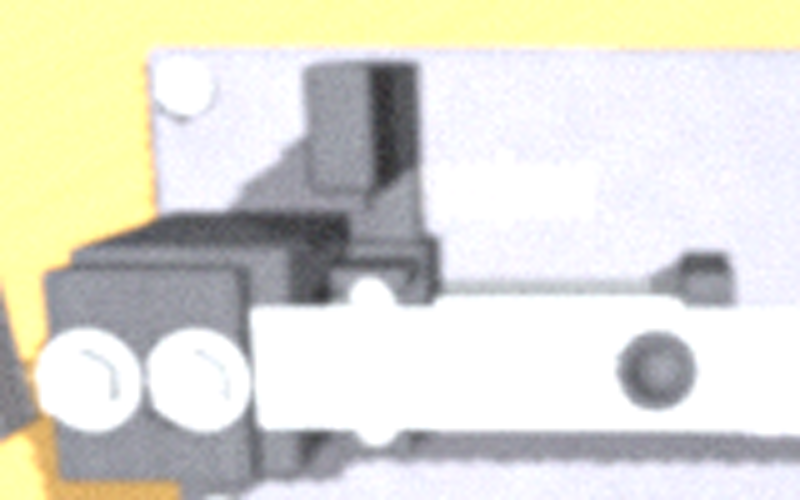

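```bash
python3 - <<'E'
from h import *
import pickle
c=pickle.load(open('w1.pkl','rb'));d=fixed()
x=np.array([.8784,-.4778]);y=np.array([.4778,.8784])
z=lambda a,b:(120+(a+.5)/5-.5,105+(b+.5)/5-.5)
b=onz(c,*z(657,371),.088)
zt=lambda x,y:(195+(x+.5)/5-.5,115+(y+.5)/5-.5)
print('btn',b,tri(d['top'],zt(382,303),c,z(657,371)))
for n,p,h in[('tab',(338,129),.1),('tabL',(306,129),.1),('tabR',(372,129),.1),('near',(338,65),.1),('far',(338,192),.1),('clampface',(248,300),.101),('leafroot',(252,370),.082),('clampnear',(150,268),.101),('postnear',(300,248),.09),('roller',(370,285),.075),('plateL',(151,60),.012)]:
    q=onz(c,*z(*p),h); print(n,np.round(q,4),'x %.4f y %.4f'%((q-b)[:2]@x,(q-b)[:2]@y))
E
```

```text
btn [0.61615013 0.04238588 0.088     ] (array([0.6202198 , 0.04020249, 0.06729114]), np.float64(9.226664753313566e-05))
tab [0.5441 0.0129 0.1   ] x -0.0492 y -0.0603
tabL [0.5412 0.0076 0.1   ] x -0.0492 y -0.0663
tabR [0.5471 0.0186 0.1   ] x -0.0492 y -0.0539
near [0.534  0.0191 0.1   ] x -0.0610 y -0.0597
far [0.5542 0.0068 0.1   ] x -0.0374 y -0.0609
clampface [ 0.5637 -0.0192  0.101 ] x -0.0167 y -0.0791
leafroot [ 0.577  -0.0326  0.082 ] x 0.0014 y -0.0846
clampnear [ 0.5494 -0.0324  0.101 ] x -0.0229 y -0.0976
postnear [ 0.5599 -0.0081  0.09  ] x -0.0253 y -0.0712
roller [ 0.5737 -0.0034  0.075 ] x -0.0154 y -0.0605
plateL [ 0.5038 -0.0376  0.012 ] x -0.0605 y -0.1239
```

```bash
cat > samp.py <<'E'
import sys
from h import *
n=int(sys.argv[1]) if len(sys.argv)>1 else 8
F=[];P=[]
for i in range(n):
    capture('side'); s=read_state(); F.append(s['force']);P.append(s['position'])
F=np.array(F);P=np.array(P)
print('t',s['time_s'],'F',F.mean(0).round(2),'sd',F.std(0).round(2),'P',(P.mean(0)*1000).round(2),'sd',(P.std(0)*1000).round(2),'op',s['opening'])
print('Fz',F[:,2].round(1))
E
echo
```

Request:
send_rows:
  moves: [0,0,0,0,0.05,-3,-1,0,0,0,0,0.05,-3,-1,0,0,0,0,0,-3,-1,0,0,0,0,0,-2.8,-1,0,0,0,0,0,0,-1,0,0,0,0,0,0,-1]

```text
time_s: 2.6
position: [0.6171, 0.0396, 0.1047]
tcp_rot: [[-0.877, 0.48, -0.001], [0.48, 0.877, -0.0], [0.001, -0.001, -1.0]]
force: [-0.8, -0.4, 0.5]
opening: 0.006
```

```bash
python3 samp.py 10; python3 -c "
from h import *
cam('wrist','w2.png')"
```

```text
t 3.1 F [-0.08  0.12  0.28] sd [0.37 0.45 0.43] P [618.42  40.54 105.91] sd [0.36 0.42 0.5 ] op 0.005755847649512516
Fz [ 0.6 -0.1  0.8  0.1  1.  -0.4  0.4 -0.1  0.5 -0.1]
```

View pics/w2.png

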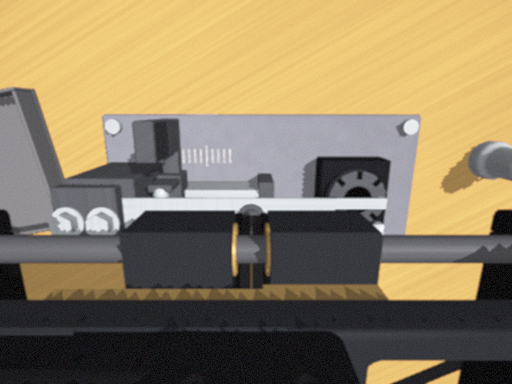

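Request:
send_rows:
  moves: [0,0,0,-0.1,0.1,-1,-1,0,0,0,0,0,-0.5,-1,0,0,0,0,0,-0.2,-1,0,0,0,0,0,0,-1]

```text
time_s: 3.55
position: [0.6164, 0.0422, 0.0871]
tcp_rot: [[-0.879, 0.478, -0.001], [0.478, 0.879, 0.0], [0.001, -0.0, -1.0]]
force: [0.0, 0.9, 1.7]
opening: 0.007
```

```bash
python3 samp.py 12
```

```text
t 4.15 F [-0.73  1.06  1.85] sd [0.3  0.54 0.5 ] P [616.55  42.    87.61] sd [0.05 0.06 0.1 ] op 0.0033680006785814483
Fz [2.1 2.3 0.8 2.1 2.1 2.4 1.1 1.8 2.4 1.2 2.  1.8]
```

Request:
send_rows:
  moves: [0,0,0,0,0,-0.2,-1,0,0,0,0,0,-0.2,-1,0,0,0,0,0,-0.2,-1,0,0,0,0,0,0,-1]

```text
time_s: 4.55
position: [0.617, 0.0422, 0.0818]
tcp_rot: [[-0.878, 0.478, 0.001], [0.478, 0.878, 0.0], [-0.001, 0.001, -1.0]]
force: [-0.5, 1.6, 7.4]
opening: 0.007
```

```bash
python3 samp.py 5
```

```text
t 4.8 F [-0.96  2.55  6.05] sd [0.6  0.35 0.57] P [617.07  42.14  81.97] sd [0.01 0.01 0.04] op 0.00622319359001426
Fz [5.9 6.6 6.6 5.1 6.1]
```

Request:
send_rows:
  moves: [0,0,0,0,0,-0.2,-1,0,0,0,0,0,-0.2,-1,0,0,0,0,0,-0.12,-1,0,0,0,0,0,0,-1]

```text
time_s: 5.2
position: [0.6174, 0.0421, 0.0775]
tcp_rot: [[-0.878, 0.478, 0.002], [0.478, 0.878, 0.0], [-0.001, 0.001, -1.0]]
force: [-1.3, 3.1, 9.5]
opening: 0.005
```

```bash
python3 samp.py 6
```

```text
t 5.5 F [-2.07  2.29  9.79] sd [0.26 0.32 0.51] P [617.37  42.16  77.61] sd [0.01 0.01 0.03] op 0.002448715019225082
Fz [10.6  9.1  9.4  9.8  9.6 10.3]
```

Request:
send_rows:
  moves: [0,0,0,0,0,-0.03,-1,0,0,0,0,0,0,-1]

```text
time_s: 5.7
position: [0.6174, 0.0421, 0.0774]
tcp_rot: [[-0.879, 0.478, 0.002], [0.478, 0.879, 0.0], [-0.002, 0.001, -1.0]]
force: [-1.8, 2.8, 10.8]
opening: 0.007
```

```bash
python3 samp.py 22; python3 -c "
from h import *
cam('wrist','w3.png')"
```

```text
t 6.8 F [-1.71  2.44 10.  ] sd [0.56 0.45 0.52] P [617.39  42.16  77.41] sd [0.01 0.01 0.01] op 0.0051912274699315595
Fz [ 9.8  9.3 10.6  9.5  9.5  9.4 10.6 10.   9.7 10.6  9.3  9.4  9.8 10.3
 11.1 10.7  9.6 10.3 10.2  9.9 10.4 10.2]
```

Request:
send_rows:
  moves: [0,0,0,0,0,-0.0,-1,0,0,0,0,0,0.3,-1,0,0,0,0,0,0.3,-1,0,0,0,0,0,0.3,-1,0,0,0,0,0,0.13,-1,0,0,0,0,0,0,-1,0,0,0,0,0,0,-1]

```text
time_s: 7.55
position: [0.6167, 0.042, 0.0861]
tcp_rot: [[-0.878, 0.478, -0.0], [0.478, 0.878, 0.0], [0.0, 0.0, -1.0]]
force: [-1.4, 1.5, 3.0]
opening: 0.006
```

```bash
python3 samp.py 10
```

```text
t 8.05 F [-0.07  1.75  2.8 ] sd [0.39 0.56 0.41] P [616.68  41.94  86.2 ] sd [0.02 0.02 0.08] op 0.002053926601223874
Fz [3.4 2.3 3.4 3.  2.8 3.1 2.6 2.2 2.8 2.5]
```

Request:
send_rows:
  moves: [0,0,0,0,0,1,-1,0,0,0,0,0,4,-1,0,0,0,-3.6,-1.4,0,0,0,0,0,-3.7,-1.45,0,0,0,0,0,0,0,0,0,0,0,0,0,0,0,0,0,0,0,0,0,0,0]

```text
time_s: 8.75
position: [0.5452, 0.013, 0.1369]
tcp_rot: [[-0.878, 0.478, 0.002], [0.478, 0.878, -0.001], [-0.003, 0.001, -1.0]]
force: [-0.4, -0.4, -0.6]
opening: 0.376
```

```bash
python3 samp.py 6; python3 -c "
from h import *
cam('wrist','w4.png')"
```

```text
t 9.05 F [ 0.16  0.11 -0.22] sd [0.49 0.51 0.43] P [544.77  13.4  136.38] sd [0.4  0.15 0.18] op 0.49454293596954346
Fz [-0.1 -0.6  0.1  0.3 -0.1 -0.9]
```

View pics/w4.png

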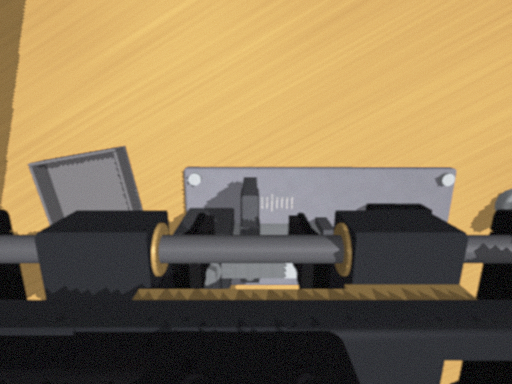

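Request:
send_rows:
  moves: [0,0,0,0,0,-2,0,0,0,0,0,0,-2,0,0,0,0,0,0,-1.5,0,0,0,0,0,0,-1,0,0,0,0,0,0,0,0,0,0,0,0,0,0,0]

```text
time_s: 9.7
position: [0.5439, 0.0134, 0.0715]
tcp_rot: [[-0.879, 0.478, 0.0], [0.478, 0.879, -0.0], [-0.0, 0.0, -1.0]]
force: [0.1, 0.3, 1.3]
opening: 0.501
```

```bash
python3 samp.py 2; python3 -c "
from h import *
cam('wrist','w5.png')"
```

```text
t 9.8 F [0.05 0.06 0.36] sd [0.05 0.08 0.58] P [544.29  13.34  71.94] sd [0.05 0.03 0.1 ] op 0.49694939012756256
Fz [ 0.9 -0.2]
```

View pics/w5.png

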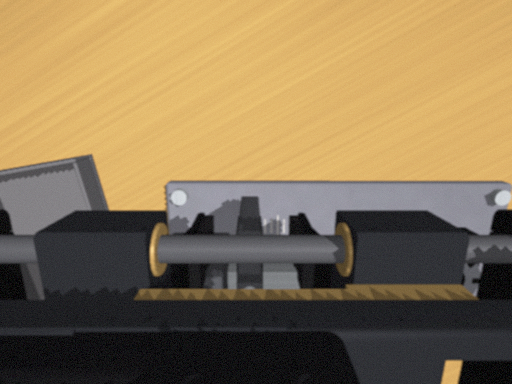

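Tab at column ~249 lies between the fingers (inner edges ~207 and ~300). Close.

Request:
send_rows:
  moves: [0,0,0,0,0,0,-1,0,0,0,0,0,0,-1,0,0,0,0,0,0,-1,0,0,0,0,0,0,-1,0,0,0,0,0,0,-1,0,0,0,0,0,0,-1]

```text
time_s: 10.45
position: [0.5435, 0.0131, 0.0714]
tcp_rot: [[-0.879, 0.478, -0.0], [0.478, 0.879, -0.0], [0.0, -0.001, -1.0]]
force: [-1.6, -2.0, 0.8]
opening: 0.137
```

```bash
python3 samp.py 3
```

```text
t 10.6 F [-0.66 -1.84  1.34] sd [0.29 0.12 0.3 ] P [543.5   13.15  71.4 ] sd [0.01 0.01 0.01] op 0.13623605353844132
Fz [1.4 1.6 0.9]
```

Request:
send_rows:
  moves: [0,0,0,0.143,0.264,0,-1,0,0,0,0.143,0.264,0,-1,0,0,0,0.143,0.264,0,-1,0,0,0,0.143,0.264,0,-1,0,0,0,0.143,0.264,0,-1,0,0,0,0.143,0.264,0,-1,0,0,0,0.143,0.264,0,-1,0,0,0,0,0,0,-1,0,0,0,0,0,0,-1]

```text
time_s: 11.5
position: [0.5534, 0.0313, 0.0714]
tcp_rot: [[-0.879, 0.477, -0.001], [0.477, 0.879, -0.001], [0.0, -0.001, -1.0]]
force: [-1.7, -4.5, 2.1]
opening: 0.136
```

```bash
python3 samp.py 3
```

```text
t 11.65 F [-1.67 -4.78  2.46] sd [0.29 0.66 0.29] P [553.38  31.31  71.39] sd [0.01 0.   0.01] op 0.13574266409638847
Fz [2.7 2.1 2.7]
```

Request:
send_rows:
  moves: [0,0,0,0,0,0,0,0,0,0,0,0,0,0,0,0,0,0,0,0,0,0,0,0,0,0,1.5,0,0,0,0,0,0,3,0,0,0,0,0,0,2,0,0,0,0,3.1,0.5,0,-1,0,0,0,3.1,0.5,0,-1,0,0,0,0,0,-1,-1,0,0,0,0,0,-1,-1,0,0,0,0,0,-0.5,-1,0,0,0,0,0,0,-1,0,0,0,0,0,0,-1]

```text
time_s: 12.95
position: [0.6147, 0.0419, 0.1109]
tcp_rot: [[-0.878, 0.478, -0.002], [0.478, 0.878, 0.0], [0.002, -0.001, -1.0]]
force: [0.7, 0.0, 0.6]
opening: 0.022
```

```bash
python3 samp.py 10; python3 -c "
from h import *
import pickle
c=cam('wrist','w6.png');pickle.dump(c,open('w6.pkl','wb'))"
```

```text
t 13.45 F [ 0.24 -0.13 -0.06] sd [0.43 0.47 0.38] P [615.7   41.83 111.65] sd [0.19 0.04 0.14] op 0.002889697273785787
Fz [-0.1 -0.2  0.4  0.1  0.3  0.1 -0.3 -0.8  0.3 -0.4]
```

View pics/w6.png

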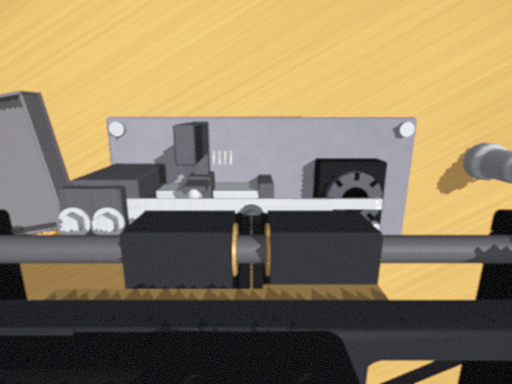

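Request:
send_rows:
  moves: [0,0,0,0.1,0,-1.2,-1,0,0,0,0,0,-0.8,-1,0,0,0,0,0,-0.3,-1,0,0,0,0,0,-0.1,-1,0,0,0,0,0,0,-1,0,0,0,0,0,0,-1]

```text
time_s: 14.1
position: [0.6165, 0.0419, 0.0875]
tcp_rot: [[-0.879, 0.478, -0.0], [0.478, 0.879, -0.0], [0.0, -0.0, -1.0]]
force: [-0.3, 0.2, 2.4]
opening: 0.007
```

```bash
python3 samp.py 10
```

```text
t 14.6 F [-0.76  0.45  2.14] sd [0.49 0.72 0.54] P [616.57  41.89  87.47] sd [0.03 0.01 0.05] op 0.005509499041536876
Fz [2.  3.2 1.5 1.8 2.3 1.7 2.2 2.3 1.6 3. ]
```

Request:
send_rows:
  moves: [0,0,0,0,0,-0.1,-1,0,0,0,0,0,-0.1,-1,0,0,0,0,0,0,-1,0,0,0,0,0,0,-1]

```text
time_s: 15.0
position: [0.6169, 0.042, 0.0858]
tcp_rot: [[-0.879, 0.478, 0.001], [0.478, 0.879, 0.0], [-0.0, 0.0, -1.0]]
force: [-2.0, 0.7, 5.1]
opening: 0.006
```

```bash
python3 samp.py 5
```

```text
t 15.25 F [-1.12  0.46  5.37] sd [0.35 0.5  0.59] P [616.85  42.    85.81] sd [0.01 0.02 0.02] op 0.003534362135070979
Fz [5.7 5.4 5.5 6.  4.3]
```

Request:
send_rows:
  moves: [0,0,0,0,0,-0.1,-1,0,0,0,0,0,-0.1,-1,0,0,0,0,0,-0.05,-1,0,0,0,0,0,0,-1,0,0,0,0,0,0,-1]

```text
time_s: 15.75
position: [0.6171, 0.0421, 0.0841]
tcp_rot: [[-0.879, 0.478, 0.001], [0.478, 0.879, 0.0], [-0.001, 0.001, -1.0]]
force: [-2.5, 1.9, 8.5]
opening: 0.0
```

```bash
python3 samp.py 10; python3 -c "
from h import *
cam('side','s7.png')"
```

```text
t 16.25 F [-2.23  1.11  8.89] sd [0.45 0.41 0.58] P [617.11  42.12  84.11] sd [0.01 0.01 0.01] op 0.007549397895254507
Fz [9.2 7.8 8.6 9.  9.3 8.2 9.4 9.3 9.6 8.3]
```

Request:
send_rows:
  moves: [0,0,0,0,0,0.2,-1,0,0,0,0,0,0.2,-1,0,0,0,0,0,0.15,-1,0,0,0,0,0,0,-1,0,0,0,0,0,0,-1]

```text
time_s: 16.8
position: [0.6166, 0.0419, 0.088]
tcp_rot: [[-0.878, 0.478, -0.0], [0.478, 0.878, 0.0], [0.0, -0.0, -1.0]]
force: [0.6, 1.1, 1.1]
opening: 0.005
```

```bash
python3 samp.py 14
```

```text
t 17.5 F [-0.84  0.07  1.09] sd [0.56 0.45 0.44] P [616.61  41.85  88.19] sd [0.01 0.01 0.12] op 0.004576146597350363
Fz [ 1.6  1.1 -0.   1.1  0.8  0.9  1.5  1.7  1.6  0.7  1.2  0.9  1.4  0.8]
```

Request:
send_rows:
  moves: [0,0,0,0,0,0.08,-1,0,0,0,0,0,0,-1,0,0,0,0,0,0,-1]

```text
time_s: 17.8
position: [0.6168, 0.0419, 0.0892]
tcp_rot: [[-0.879, 0.478, 0.0], [0.478, 0.879, 0.0], [-0.0, 0.0, -1.0]]
force: [-0.4, 0.6, 0.5]
opening: 0.008
```

```bash
python3 samp.py 16
```

```text
t 18.6 F [-0.23  0.02  0.82] sd [0.41 0.47 0.45] P [616.76  41.9   89.17] sd [0.04 0.01 0.01] op 0.00810755538629765
Fz [1.6 1.1 1.2 1.1 0.3 1.4 0.6 0.7 0.6 0.3 1.  0.7 1.3 0.1 0.9 0.1]
```

Request:
send_rows:
  moves: [0,0,0,0,0,1.5,-1,0,0,0,0,0,3,-1,0,0,0,-3.15,-0.53,0,0,0,0,0,-3.15,-0.53,0,0,0,0,0,0,0,0,0,0,0,0,0,0,0,0,0,0,0,0,0,0,0,0,0,0,0,0,0,0,0,0,0,0,0,-2,0,0,0,0,0,0,-2,0,0,0,0,0,0,-1.5,0,0,0,0,0,0,-0.8,0,0,0,0,0,0,0,0]

```text
time_s: 19.9
position: [0.5535, 0.0314, 0.07]
tcp_rot: [[-0.879, 0.478, -0.002], [0.478, 0.879, 0.0], [0.002, -0.001, -1.0]]
force: [-0.6, -0.5, -0.2]
opening: 0.502
```

```bash
python3 samp.py 3; python3 -c "
from h import *
cam('wrist','w8.png')"
```

```text
t 20.05 F [ 0.03  0.39 -0.03] sd [0.2  0.1  0.28] P [554.25  31.28  71.28] sd [0.22 0.04 0.38] op 0.5003599834558371
Fz [-0.4  0.1  0.2]
```

View pics/w8.png

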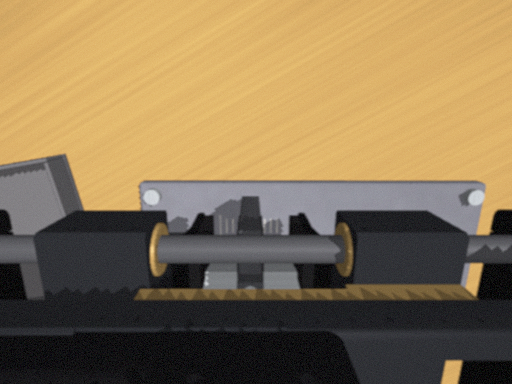

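The tab (column ~250) is centred between the fingers. Close, then 5.5 mm along +y.

Request:
send_rows:
  moves: [0,0,0,0,0,0,-1,0,0,0,0,0,0,-1,0,0,0,0,0,0,-1,0,0,0,0,0,0,-1,0,0,0,0,0,0,-1,0,0,0,0,0,0,-1]

```text
time_s: 20.7
position: [0.5536, 0.0311, 0.0712]
tcp_rot: [[-0.879, 0.478, -0.0], [0.478, 0.879, -0.0], [0.0, -0.0, -1.0]]
force: [-0.8, -0.2, 2.2]
opening: 0.139
```

```bash
python3 samp.py 2
```

```text
t 20.8 F [-0.77 -0.77  1.52] sd [0.07 0.12 0.24] P [553.59  31.12  71.24] sd [0.01 0.   0.01] op 0.13475972098314898
Fz [1.3 1.8]
```

Request:
send_rows:
  moves: [0,0,0,0.14,0.25,0,-1,0,0,0,0.14,0.26,0,-1,0,0,0,0,0,0,-1,0,0,0,0,0,0,-1,0,0,0,0,0,0,-1]

```text
time_s: 21.3
position: [0.556, 0.0357, 0.0712]
tcp_rot: [[-0.879, 0.477, -0.001], [0.477, 0.879, -0.001], [0.0, -0.001, -1.0]]
force: [-2.7, -5.2, 2.7]
opening: 0.137
```

```bash
python3 samp.py 3
```

```text
t 21.45 F [-2.56 -4.66  3.04] sd [0.56 0.35 0.19] P [556.06  35.68  71.22] sd [0.01 0.01 0.  ] op 0.13501614040466775
Fz [2.8 3.3 3.1]
```

Request:
send_rows:
  moves: [0,0,0,0,0,0,0,0,0,0,0,0,0,0,0,0,0,0,0,0,0,0,0,0,0,0,1.5,0,0,0,0,0,0,3,0,0,0,0,0,0,2,0,0,0,0,3,0.27,0,-1,0,0,0,3,0.27,0,-1,0,0,0,0,0,-1,-1,0,0,0,0,0,-1,-1,0,0,0,0,0,-0.5,-1,0,0,0,0,0,0,-1,0,0,0,0,0,0,-1]

```text
time_s: 22.75
position: [0.6155, 0.0419, 0.1108]
tcp_rot: [[-0.878, 0.478, -0.001], [0.478, 0.878, 0.0], [0.001, -0.001, -1.0]]
force: [0.4, 0.1, 0.6]
opening: 0.019
```

```bash
python3 samp.py 10
```

```text
t 23.25 F [-0.25  0.11  0.35] sd [0.43 0.31 0.46] P [616.51  41.75 111.46] sd [0.18 0.02 0.14] op 0.006759180787711888
Fz [-0.5  0.8 -0.2  0.9  0.7  0.6  0.5  0.3  0.6 -0.3]
```

Request:
send_rows:
  moves: [0,0,0,0,0,-1.2,-1,0,0,0,0,0,-0.8,-1,0,0,0,0,0,-0.25,-1,0,0,0,0,0,0,-1,0,0,0,0,0,0,-1]

```text
time_s: 23.75
position: [0.6162, 0.0418, 0.0885]
tcp_rot: [[-0.879, 0.477, -0.001], [0.477, 0.879, -0.0], [0.001, -0.001, -1.0]]
force: [-0.5, -0.6, 0.8]
opening: 0.005
```

```bash
python3 samp.py 16
```

```text
t 24.55 F [-0.83 -0.15  0.65] sd [0.44 0.61 0.44] P [616.4   41.77  88.7 ] sd [0.09 0.02 0.05] op 0.004605984601618124
Fz [ 0.5 -0.   0.8  0.1  1.   1.1  0.3  1.3  1.3  0.8  0.8 -0.   0.   0.7
  0.9  1. ]
```

Request:
send_rows:
  moves: [0,0,0,0,0,-0.1,-1,0,0,0,0,0,-0.1,-1,0,0,0,0,0,-0.1,-1,0,0,0,0,0,0,-1,0,0,0,0,0,0,-1]

```text
time_s: 25.05
position: [0.6168, 0.042, 0.0864]
tcp_rot: [[-0.879, 0.478, 0.001], [0.478, 0.879, 0.0], [-0.001, 0.001, -1.0]]
force: [-1.1, -0.2, 6.3]
opening: 0.005
```

```bash
python3 samp.py 8
```

```text
t 25.45 F [-1.77  0.38  5.66] sd [0.49 0.34 0.45] P [616.82  41.95  86.37] sd [0.01 0.01 0.01] op 0.004670604130308555
Fz [5.9 5.  5.8 5.9 4.9 5.7 5.8 6.4]
```

Request:
send_rows:
  moves: [0,0,0,0,0,-0.1,-1,0,0,0,0,0,-0.09,-1,0,0,0,0,0,0,-1,0,0,0,0,0,0,-1]

```text
time_s: 25.85
position: [0.617, 0.0421, 0.0851]
tcp_rot: [[-0.879, 0.478, 0.002], [0.478, 0.879, 0.0], [-0.001, 0.001, -1.0]]
force: [-1.9, -0.4, 8.4]
opening: 0.004
```

```bash
python3 samp.py 10
```

```text
t 26.35 F [-2.11  0.99  9.12] sd [0.53 0.4  0.43] P [617.04  42.05  85.18] sd [0.01 0.01 0.02] op 0.003115274749841282
Fz [8.5 9.5 8.9 9.6 8.4 9.1 9.  9.2 9.5 9.7]
```

Request:
send_rows:
  moves: [0,0,0,0,0,-0.04,-1,0,0,0,0,0,0,-1]

```text
time_s: 26.55
position: [0.6171, 0.0421, 0.0849]
tcp_rot: [[-0.879, 0.478, 0.002], [0.478, 0.879, 0.0], [-0.001, 0.001, -1.0]]
force: [-2.3, 0.9, 10.0]
opening: 0.008
```

```bash
python3 samp.py 22
```

```text
t 27.65 F [-2.26  0.95  9.81] sd [0.42 0.51 0.43] P [617.08  42.07  84.93] sd [0.02 0.01 0.01] op 0.007333003752310866
Fz [10.9  9.9 10.3 10.2  9.9 10.1  9.9  9.3  9.7  9.6  9.6  9.7 10.4  9.9
 10.  10.2  9.6  9.5  9.6  9.7  9.1  9. ]
```

Request:
send_rows:
  moves: [0,0,0,0,0,0.2,-1,0,0,0,0,0,0.2,-1,0,0,0,0,0,0.13,-1,0,0,0,0,0,0,-1,0,0,0,0,0,0,-1,0,0,0,0,0,0,-1,0,0,0,0,0,0,-1]

```text
time_s: 28.35
position: [0.6164, 0.0418, 0.0884]
tcp_rot: [[-0.879, 0.478, -0.0], [0.478, 0.879, 0.0], [0.0, -0.0, -1.0]]
force: [0.1, 0.7, 0.9]
opening: 0.004
```

```bash
python3 samp.py 40
```

```text
t 30.35 F [-0.55 -0.02  0.97] sd [0.54 0.44 0.5 ] P [616.46  41.78  88.62] sd [0.02 0.01 0.05] op 0.008073994912541734
Fz [ 2.   1.2  1.   1.   0.7  1.2  1.5  1.   1.  -0.1  1.3  1.3  1.5  0.7
  1.2  0.9  0.   0.5  1.1  1.4  1.1  0.6  0.9  1.2  2.5  1.6  0.9  0.5
  0.9  1.3 -0.   0.5  1.2  0.3  0.9  1.1  0.8  0.3  1.   0.8]
```

Request:
send_rows:
  moves: [0,0,0,0,0,1,-1,0,0,0,0,0,3,-1,0,0,0,0,0,4,-1,0,0,0,0,0,4,-1,0,0,0,0,0,2,-1,0,0,0,0,0,0,-1,0,0,0,0,0,0,-1]

```text
time_s: 31.05
position: [0.6163, 0.0418, 0.2291]
tcp_rot: [[-0.879, 0.478, 0.001], [0.478, 0.879, -0.0], [-0.001, 0.0, -1.0]]
force: [-1.2, 0.5, -1.6]
opening: 0.005
```

```bash
python3 samp.py 3; python3 -c "
from h import *
cam('wrist','w9.png');cam('top','t9.png')"
```

```text
t 31.2 F [-0.24 -0.14 -0.53] sd [0.33 0.13 0.54] P [615.42  41.89 227.33] sd [0.14 0.01 0.4 ] op 0.0069822182627850326
Fz [-0.4 -1.2  0.1]
```

View pics/w9.png

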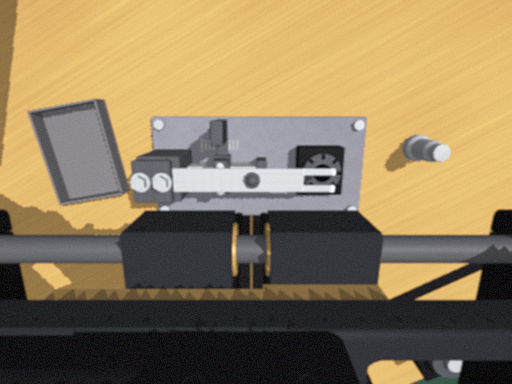

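The saddle tab now stands at about (217,130). The leaf is free, the tray and sleeve are where they were, and the gripper is clear.

```bash
python3 -c "
from h import *
hand_in()"
```

```text
the job is handed in; nothing more can be done
```

The leaf now gives about 5.0 mm under 10 N at the rivet button, and the job is handed in at about 31 s of the 72 s allowed.

- **First press:** I held about 10 N (mean 10.0 N) for about 1.2 s. The leaf gave about 12.4 mm.
- **Saddle shift:** I pinched the thumb tab and moved it 20.7 mm, which brought the give to about 6.3 mm at 10 N, extrapolated from a reading at 8.9 N. A second move of 5.1 mm made it about 25.8 mm in all.
- **Final press:** I held a mean of 9.8 N for about 1.2 s. The button dropped about 4.95 mm, which is about 5.0 mm at 10 N.
- **Force limit:** no force reading on the leaf went above about 11 N, against the 16 N limit.

**Uncertainty in the give:** the free height of the button came from light touches that scattered between 89.55 and 90.2 mm. I used about 89.85 mm, so the give is good to about ±0.15 mm. During the final press the force sensor also read about 2.5 N sideways, which I put down to friction on the button.

**State at hand-in:** the gripper is clear of the leaf and saddle, about 14 cm above the button. The last wrist picture shows the tray and sleeve where they were. The spanner was out of that view and I did not check it in a late picture, but the arm was never lowered near it.

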